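# Push the stuck piston out of the sausage filler

### The job

The sausage filler has been taken apart for washing, but its piston is still stuck in the barrel. Bring the steel tray up under the barrel's open mouth, then with the wooden pusher, put in through the hole in the end plate, push the piston right out of the mouth so that it drops into the tray. Finally draw the pusher out and lay it on the worktop clear of the filler and the tray; do not touch the piston with the gripper, and leave the jam jar, salt shaker and pepper mill standing where they are.

Things in the scene. Friction and masses are not known exactly. Their poses are not given: they have to be found in the camera images.
- filler: Fixed body of a bench sausage filler: level steel barrel (71 mm outside, 64 mm bore, x -60 to +60 mm) on an aluminium stand. Origin on the worktop under the barrel's middle; x runs along the barrel from end plate to open mouth, z up. The axis is 68 mm above the worktop. Base 84 mm wide, x -67 to +43 mm; wing screws reach 46 mm to each side, 84 mm high.
- filler_mouth (a point): Centre of the barrel's open mouth, 60 mm along +x from the filler's middle, 68 mm above the worktop. Its flange is 80 mm across, so its underside is 28 mm above the worktop and the tray's 24 mm rim passes beneath.
- filler_hole (a point): Outer end of the 32 mm hole, 78 mm along -x from the filler's middle, 68 mm above the worktop. The hole runs on the barrel's axis through the bushing boss (48 mm across, x -78 to -70 mm) and the end plate (80 mm across, x -70 to -60 mm) into the bore; the drive screw passed here.
- drop_spot (a point): Point fixed to the filler, 35 mm out in front of the mouth and 3 mm above the worktop: the tray's inside must cover it for the piston to drop in.
- piston: White plastic piston with a black rubber seal, 61 mm in diameter, 28 mm long, stuck somewhere inside the barrel by its seal; it takes about 10 to 18 N to slide. It passes the open mouth but not the 32 mm hole. Origin at its centre; x along its axis (towards the mouth while in the barrel).
- pusher: Loose wooden pusher, 235 mm long: a square handle (60 mm long, 26 x 26 mm) and a round rod (22 mm diameter, 175 mm long). Origin at the middle of the handle, on the axis; x points along the rod to its tip at x = +205 mm. It lies on a flat of the handle, its axis 13 mm above the worktop.
- pusher_tip (a point): End of the pusher's rod, on its axis.
- tray: Loose shallow rectangular steel tray, 180 x 130 mm outside (x long, y short), 24 mm high, floor 3 mm thick, with a rolled rim 8 mm thick that can be pinched from above; 0.45 kg, it slides on the worktop. Origin under its centre.
- jam_jar: Jam jar, 62 mm diameter, 99 mm high, standing near the filler. Origin under its centre.
- pepper_mill: Wooden pepper mill, 58 mm diameter, 170 mm high, standing near the filler. Origin under its centre.
- salt_shaker: Salt shaker, 44 mm diameter, 90 mm high, standing near the filler. Origin under its centre.

How it is judged:
On the way, in this order (a step that is already met when the one before it is completed fails the run):
1. the tray lies flat on the worktop with the drop spot in front of the mouth well inside it, the piston still in the barrel (x of drop_spot in the frame of tray between -0.078 and 0.078 m and y of drop_spot in the frame of tray between -0.053 and 0.053 m and height (world z) of tray below 0.006 m and x of piston in the frame of filler below 0.035 m), for 0.2 s.
2. the pusher, reaching in through the hole, pushes the piston as far as the mouth (x of piston in the frame of filler_mouth above -0.008 m and x of pusher_tip in the frame of filler_mouth above -0.035 m and x of pusher in the frame of filler_hole below 0 m and contact force between pusher and piston above 0.3 N).
At the end, for the whole second after the job is handed in: The piston lies at rest inside the tray (centre within 85 x 60 mm of the tray's centre, under 45 mm high), 12 mm or more out of the mouth; the tray is flat; the pusher lies still on the worktop, touching neither filler nor tray; jam jar, pepper mill and salt shaker stand where they were (x of piston in the frame of tray between -0.085 and 0.085 m and y of piston in the frame of tray between -0.06 and 0.06 m and height (world z) of piston below 0.045 m and x of piston in the frame of filler_mouth above 0.012 m and linear speed of each of piston, pusher below 0.03 m/s and height (world z) of tray below 0.006 m and angle between tray's own z axis and vertical below 0.05 rad and height (world z) of each of pusher, pusher_tip below 0.03 m and angle between each of jam_jar, pepper_mill, salt_shaker's own z axis and vertical below 0.1 rad and contact force between pusher and filler below 0.1 N and contact force between pusher and tray below 0.1 N).
It fails at once if the gripper or arm touches the piston (contact force between any of the fingers, the arm and piston above 0.5 N).
It fails at once if the jam jar, pepper mill or salt shaker is shifted more than 25 mm or tipped (distance of any of jam_jar, pepper_mill, salt_shaker from where it was at the start of the episode above 0.025 m or angle between any of jam_jar, pepper_mill, salt_shaker's own z axis and vertical above 0.3 rad).
It also fails if it takes over 61 s, if anything falls off the work surface, if the arm or the gripper's body presses on something with over 40 N, if the wrist force passes 120 N, or if a joint passes its speed limit or range.

### The arm

A 7-joint arm with a two-finger parallel gripper is mounted at the origin on a cart in front of the work surface, level with it; the furniture and walls round the work are solid. World frame = base frame: x ahead of the robot, y to its left, z up, the work surface at z = 0. Lengths are in m, angles in rad, forces in N, time in s.
With the tool pointing down it reaches from about 0.4 to 0.875 m from the base axis. Payload 6.5 kg.
Tool frame: the origin (TCP) lies between the finger pads; the fingertips stand 17 mm ahead of it and the grasp point (between the pads) lies 2 mm behind it (manip.tips_ahead is the distance from the TCP to the fingertips, in m); z points along the fingers, y is the line along which they close (so a half turn about z gives the same grasp; the last joint's range is limited). The gripper opens to 88 mm and grips with 3 to 60 N. Pads are 18 mm wide; open, the fingers measure 123 mm over their backs; the gripper's body (75 mm by 187 mm) begins 45 mm behind the grasp point.
Start: joints at [-1.407, 0.536, -0.004, 1.538, 0.003, 1.067, -0.071], TCP at [0.148, 0.633, 0.256] pointing down, gripper open.
Joint ranges: [-2.7, 2.7], [-0.37, 2.16], [-1.27, 1.26], [0.24, 2.4], [-1.31, 4.45], [0.19, 1.91], [-2.76, 2.76]. Speed limits (rad/s): [2.39, 2.39, 3.14, 3.14, 3.14, 3.14, 3.14].

### API

Orientations are given as [roll, pitch, yaw] about the fixed x, y, z axes, in that order (R = Rz(yaw) Ry(pitch) Rx(roll)).
In Python, from cell import manip gives the robot as it stands.
- The arm moves only by the tool jog_arm, called after "Emit:" as name(argument=value, ...) on one line, values as JSON. Schema: {"type":"object","properties":{"moves":{"type":"array","items":{"type":"array","prefixItems":[{"type":"number"},{"type":"array","items":{"type":"number"},"minItems":3,"maxItems":3},{"type":"array","items":{"type":"number"},"minItems":3,"maxItems":3}],"minItems":3,"maxItems":3},"minItems":1,"maxItems":5},"only":{"type":"string"},"quiet":{"type":"boolean"},"lines":{"type":"string"}},"required":["moves"],"additionalProperties":false}. moves is a list of rows, 1 to 5 of them, each written [opening, [dx, dy, dz], [rx, ry, rz]]: the finger opening in m, then dx, dy, dz in units of 50 mm, then a rotation vector rx, ry, rz in rad; each row is the pose to reach, as a shift and turn from the pose commanded when the call began, along the tool's axes at that moment; what a row does not reach only later rows make up. A row lasts 1/8 s, in which the tool goes at most 0.0625 m and 0.188 rad, less where a joint would pass 70% of its speed; a pose out of reach is approached as far as the arm can. The fingers move at their own pace and stop on an object; the grip force is fixed at half the most. Time passes only in rows, so rows that do not move let the fingers close. The tool returns the time, the measured TCP pose, the force, the opening and the grip force at its end. only (a regular expression) keeps the lines of the reply that match it, lines (a string "A,B") keeps lines A to B, and quiet returns only ok. Input that does not fit is refused with a message, and nothing moves.
- manip.sense(): the state, without advancing time (a new reading comes with each control period).
- manip.get_image(name): name is "scene" or "top"; returns the picture (420x560x3 uint8, blue, green, red); there is no depth.
- manip.camera_model(name): a dict with "camera_matrix" (3x3 intrinsics, pixels), "T" (4x4, takes a point from camera to world coordinates). Camera axes: x right, y down, z forward; pixel columns grow to the right and rows downward; lengths in m; the calibration is good to about 2 mm. A picture is of the moment at which its call begins. camera_model takes no time and is no camera call.
- manip.job_done(): hands the job in; it is judged then, once.
The state is a dict: "t": time; "q": joint angles; "dq": joint speeds; "joint_torque": joint torques, N m; "tcp_pos": TCP position; "eef_rot": TCP orientation; "ft_force": force on the tool from outside, world axes, zero at the start; "ft_torque": the same for the moment, N m; "finger_gap": finger opening in m; "finger_force": force on a finger pad.
Only numpy, scipy, OpenCV 4.12 (cv2) and the standard library are available. Lean on these libraries where they do the work, as an engineer would, in place of code of your own. Each camera call takes 0.05 s, during which the arm holds its last target. There are 200 camera calls.

## Working session

There is one attempt and no reset: what is moved stays moved. The work goes in short steps, Python scripts to look and compute and a tool call to move; the robot and the scene stay as the last step left them, time stands still between calls to the robot, and variables do not carry over. Pictures are saved under pics/ and viewed, at most 10 in all, crops included, and the job is handed in when it is done.

```bash
mkdir -p pics; ls; python3 - <<'E'
from cell import manip
import cv2
for n in("scene","top"):
    cv2.imwrite(f"pics/{n}0.png",manip.get_image(n)); m=manip.camera_model(n); print(n,m["camera_matrix"].round(1).tolist(),m["T"].round(3).tolist())
s=manip.sense();print(s["t"],s["tcp_pos"],s["eef_rot"],manip.tips_ahead)
E
```

```text
cell.py
pics
scene [[501.8, 0.0, 277.7], [0.0, 501.8, 208.3], [0.0, 0.0, 1.0]] [[0.677, -0.529, 0.511, -0.111], [-0.735, -0.501, 0.457, -0.611], [0.014, -0.685, -0.728, 1.0], [0.0, 0.0, 0.0, 1.0]]
top [[443.0, 0.0, 277.0], [0.0, 443.0, 215.3], [0.0, 0.0, 1.0]] [[-0.03, -0.992, 0.125, 0.429], [-0.999, 0.033, 0.027, -0.052], [-0.031, -0.124, -0.992, 1.038], [0.0, 0.0, 0.0, 1.0]]
0.1 [0.14796769 0.63239056 0.25493023] [-3.14001171e+00  1.47981069e-04  2.91180708e+00] 0.017
```

View pics/top0.png

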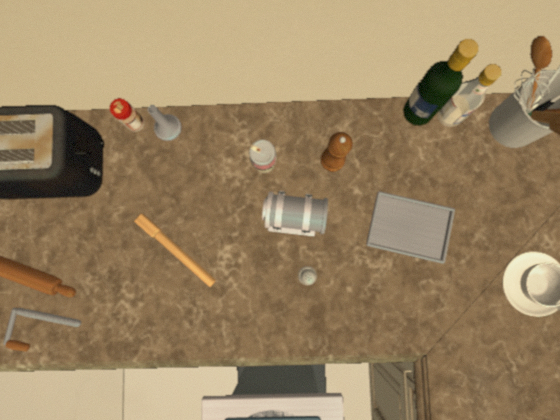

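View pics/scene0.png

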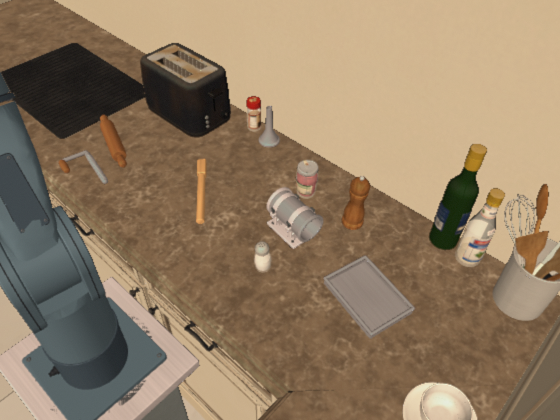

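The top view shows the filler at about (296,214), with its mouth to the right. The tray is at (411,227), the pusher runs from its handle at (147,226) to its tip at (212,284), the jar is at (263,155), the mill at (337,150) and the salt at (308,277). I'll zoom in to measure.

```bash
python3 - <<'E'
import cv2,numpy as np
a=cv2.imread("pics/top0.png")[125:300,125:465]; b=cv2.imread("pics/scene0.png")[150:340,180:420]
cv2.imwrite("pics/c1.png",cv2.resize(a,(0,0),fx=2.3,fy=2.3,interpolation=cv2.INTER_CUBIC))
cv2.imwrite("pics/c2.png",cv2.resize(b,(0,0),fx=3,fy=3,interpolation=cv2.INTER_CUBIC))
E
cat > h.py <<'E'
import numpy as np,cv2
from cell import manip
def ray(n,uv):
    m=manip.camera_model(n);K,T=np.array(m["camera_matrix"]),np.array(m["T"])
    d=T[:3,:3]@np.linalg.solve(K,[uv[0],uv[1],1]);return T[:3,3],d
def onz(n,uv,z):
    c,d=ray(n,uv);return c+d*(z-c[2])/d[2]
def proj(n,P):
    m=manip.camera_model(n);K,T=np.array(m["camera_matrix"]),np.array(m["T"])
    p=K@(T[:3,:3].T@(np.array(P)-T[:3,3]));return p[:2]/p[2]
E
python3 - <<'E'
from h import *
im=cv2.imread("pics/top0.png");hsv=cv2.cvtColor(im,cv2.COLOR_BGR2HSV)
def big(m,x0,y0,x1,y1):
    k=np.zeros_like(m);k[y0:y1,x0:x1]=m[y0:y1,x0:x1]
    c=max(cv2.findContours(k,cv2.RETR_EXTERNAL,cv2.CHAIN_APPROX_NONE)[0],key=cv2.contourArea);return c
m=cv2.inRange(hsv,(8,110,130),(25,255,255));c=big(m,125,200,225,300)
P=np.array([onz("top",p[0],0.013)[:2] for p in c]);r=cv2.minAreaRect((P*1000).astype(np.float32));print("pusher",r,cv2.boxPoints(r).round().tolist())
h=hsv[185:265,365:460];print(hsv[227,400],hsv[245,360],hsv[214,296])
m=cv2.inRange(hsv,(0,0,60),(180,45,255));m=cv2.morphologyEx(m,cv2.MORPH_OPEN,np.ones((3,3)));c=big(m,355,180,470,275)
P=np.array([onz("top",p[0],0.024)[:2] for p in c]);r=cv2.minAreaRect((P*1000).astype(np.float32));print("tray",r,cv2.boxPoints(r).round().tolist())
E
```

```text
pusher ((488.0711364746094, 219.96722412109375), (236.19204711914062, 230.76385498046875), 88.40673065185547) [[369.0, 105.0], [600.0, 99.0], [607.0, 335.0], [376.0, 341.0]]
[ 16  47 157] [ 17 110 135] [ 28  26 160]
tray ((520.2874755859375, -326.7518310546875), (175.8346710205078, 127.18162536621094), 74.78949737548828) [[436.0, -395.0], [559.0, -428.0], [605.0, -259.0], [482.0, -225.0]]
```

View pics/c1.png

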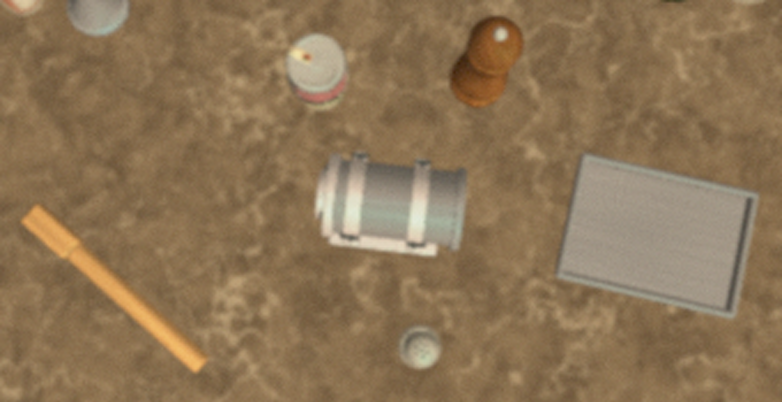

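View pics/c2.png

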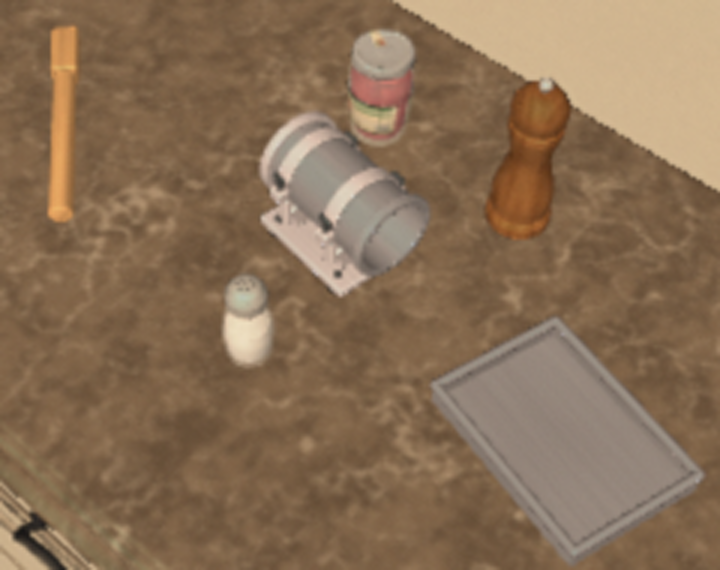

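The crops show the mouth flange's side points at about (463,171) and (459,249) in c1. The base's near edge runs from (331,243) to (437,255), and the pusher lies from (29,213) to (200,366). In c2 the mouth ellipse is centred near (392,232).

```bash
python3 - <<'E'
from h import *
im=cv2.imread("pics/top0.png");hsv=cv2.cvtColor(im,cv2.COLOR_BGR2HSV)
t=lambda u,v,z:onz("top",((u+.5)/2.3+124.5,(v+.5)/2.3+124.5),z)
s=lambda u,v,z:onz("scene",((u+.5)/3+179.5,(v+.5)/3+149.5),z)
f=lambda d:np.degrees(np.arctan2(d[1],d[0])).round(1)
A,B=t(464,171,.068),t(459,249,.068);print("mouth",A.round(3),B.round(3),((A+B)/2).round(3),np.linalg.norm(A-B).round(3),f(A-B)-90)
A,B=t(332,155,.068),t(325,239,.068);print("endplate",A.round(3),B.round(3),((A+B)/2).round(3),np.linalg.norm(A-B).round(3),f(A-B)-90)
for z in(0,.006):
  A,B=t(331,243,z),t(437,255,z);print("base near",A.round(3),B.round(3),f(B-A),np.linalg.norm(A-B).round(3))
  A,B=s(262,218,z),s(341,295,z);print("base near scene",A.round(3),B.round(3),f(B-A),np.linalg.norm(A-B).round(3))
# mouth ellipse two-view
print("mouth c scene z.068",s(392,232,.068).round(3))
print("salt",s(250,355,0).round(3),t(421,350,.09).round(3));print("jar",t(316,62,.099).round(3));print("mill",s(519,220,0.0).round(3),t(496,40,.17).round(3),t(480,85,0.03).round(3))
m=cv2.inRange(hsv,(10,150,150),(22,255,255));k=np.zeros_like(m);k[205:295,130:220]=m[205:295,130:220]
n,l,st,ce=cv2.connectedComponentsWithStats(k);i=1+st[1:,4].argmax();v,u=np.nonzero(l==i)
P=np.array([onz("top",(a,b),.02)[:2] for a,b in zip(u,v)]);r=cv2.minAreaRect((P*1000).astype(np.float32));print(st[i],r)
vx,vy,x0,y0=cv2.fitLine(P.astype(np.float32),cv2.DIST_HUBER,0,.001,.001).ravel()
q=(P-[x0,y0])@[vx,vy];print("pusher line",x0,y0,vx,vy,f((vx,vy)),[(np.array([x0,y0])+np.array([vx,vy])*w).round(3) for w in(q.min(),q.max())])
E
```

```text
mouth [ 0.584 -0.136  0.068] [ 0.509 -0.128  0.068] [ 0.546 -0.132  0.068] 0.075 -96.1
endplate [ 0.604 -0.009  0.068] [ 0.522 -0.     0.068] [ 0.563 -0.005  0.068] 0.082 -96.3
base near [ 0.525 -0.003  0.   ] [ 0.509 -0.11   0.   ] -98.3 0.109
base near scene [0.533 0.002 0.   ] [ 0.516 -0.107  0.   ] -99.1 0.11
base near [ 0.524 -0.003  0.006] [ 0.508 -0.11   0.006] -98.3 0.108
base near scene [ 0.53  -0.002  0.006] [ 0.512 -0.11   0.006] -99.1 0.11
mouth c scene z.068 [ 0.552 -0.128  0.068]
salt [ 0.418 -0.094 -0.   ] [ 0.415 -0.087  0.09 ]
jar [0.688 0.002 0.099]
mill [ 0.689 -0.166 -0.   ] [ 0.682 -0.16   0.17 ] [ 0.677 -0.159  0.03 ]
[137 215  16  17  65] ((551.15869140625, 285.7994384765625), (40.34502410888672, 22.488670349121094), 48.64949417114258)
pusher line 0.5493566 0.28712142 0.78793234 0.6157618 38.0 [array([0.533, 0.274]), array([0.565, 0.3  ])]
```

```bash
cat >> h.py <<'E'
from scipy.spatial.transform import Rotation as Ro
def go(x,y,z,yaw):
    s=manip.sense();R=Ro.from_euler("xyz",s["eef_rot"]);G=Ro.from_euler("xyz",[np.pi,0,np.radians(yaw)])
    print("shift",R.inv().apply(np.array([x,y,z])-s["tcp_pos"]).round(4),"rot",(R.inv()*G).as_rotvec().round(3))
E
python3 - <<'E'
from h import *
t=lambda u,v,z:onz("top",((u+.5)/2.3+124.5,(v+.5)/2.3+124.5),z)
s=lambda u,v,z:onz("scene",((u+.5)/3+179.5,(v+.5)/3+149.5),z)
A,B=t(29,213,.015),t(200,366,.015);print("pusher",A,B,np.linalg.norm(A-B),np.degrees(np.arctan2(*(B-A)[1::-1])))
A,B=s(64,27,.02),s(60,214,.013);print("pusher sc",A,B,np.linalg.norm(A-B),np.degrees(np.arctan2(*(B-A)[1::-1])))
c=[s(*p,.024).round(4)[:2] for p in((433,385),(558,319),(700,476),(573,562))];print("tray scene",c,np.mean(c,0))
go(.5,.3,.25,166.8);go(.4975,-.41,.25,164.8)
E
```

```text
pusher [0.56408734 0.30423694 0.015     ] [0.40450919 0.13052525 0.015     ] 0.23588331402423407 -132.5717590531992
pusher sc [0.56916409 0.3037189  0.02      ] [0.40693903 0.1258593  0.013     ] 0.24083190855388378 -132.36782323800008
tray scene [array([ 0.4828, -0.232 ]), array([ 0.6042, -0.2653]), array([ 0.5559, -0.4313]), array([ 0.4315, -0.4031])] [ 0.5186   -0.332925]
shift [-0.4185 -0.2435  0.0054] rot [-0.002  0.     0.001]
shift [-0.5778 -0.9354  0.0065] rot [-0.002  0.     0.036]
```

Careful with the scale: shifts go in units of 50 mm. That gives: -0.25 m is -5, -0.15 m is -3.

Emit:
jog_arm(moves=[[0.088, [-5, -3, 0], [0, 0, 0]], [0.088, [-5, -3, 0], [0, 0, 0]], [0.088, [-5, -3, 0], [0, 0, 0]], [0.088, [-5, -3, 0], [0, 0, 0]], [0.088, [-5, -3, 0], [0, 0, 0]]])

```text
t: 0.72
tcp_pos: [0.3596, 0.427, 0.2556]
eef_rot: [-3.141, 0.001, 2.909]
ft_force: [0.8, -0.5, -0.3]
finger_gap: 0.0883
finger_force: 0.0
```

Emit:
jog_arm(moves=[[0.04, [-3.4, -2, 0], [0, 0, 0]], [0.04, [-3.4, -2, 0], [0, 0, 0]], [0.04, [-3.4, -2, 0], [0, 0, 0]], [0.04, [-4, -4, 0], [0, 0, 0]], [0.04, [-4, -4, 0], [0, 0, 0]]])

```text
t: 1.35
tcp_pos: [0.5068, 0.1865, 0.2553]
eef_rot: [-3.14, -0.0, 2.91]
ft_force: [0.6, -0.2, -0.5]
finger_gap: 0.0406
finger_force: 0.0
```

Emit:
jog_arm(moves=[[0.04, [-1.2, -5, 0], [0, 0, 0]], [0.04, [-1.2, -5, 0], [0, 0, 0]], [0.04, [-1.2, -5, 0], [0, 0, 0]], [0.04, [-1.2, -5, 0], [0, 0, 0]], [0.04, [-1.2, -5, 0], [0, 0, 0]]])

```text
t: 1.98
tcp_pos: [0.5071, -0.0727, 0.2557]
eef_rot: [-3.14, 0.0, 2.904]
ft_force: [-0.1, 0.7, 0.9]
finger_gap: 0.0397
finger_force: 0.0
```

```bash
python3 -c "
from h import *
go(.497,-.413,.08,165);print(manip.sense()['q'])"
```

```text
shift [-0.0703 -0.3327  0.1764] rot [-0.002  0.     0.024]
[-0.1704172   0.30573682  0.27202462  1.9123203  -0.09813519  0.93654918
  1.48076252]
```

Emit:
jog_arm(moves=[[0.04, [-1.2, -5, 0], [0, 0, 0]], [0.04, [-1.2, -5, 0], [0, 0, 0]], [0.04, [-1.2, -5, 0], [0, 0, 0]], [0.04, [-1.2, -5, 0], [0, 0, 0]], [0.04, [-1.2, -5, 0], [0, 0, 0]]])

```text
t: 2.6
tcp_pos: [0.5082, -0.3288, 0.2554]
eef_rot: [-3.139, -0.0, 2.906]
ft_force: [0.6, 0.2, -0.2]
finger_gap: 0.04
finger_force: 0.0
```

Emit:
jog_arm(moves=[[0.04, [-0.2, -1.6, 1.2], [0, 0, 0]], [0.04, [-0.2, -1.6, 2.4], [0, 0, 0.02]], [0.04, [-0.2, -1.6, 3.4], [0, 0, 0.02]], [0.04, [-0.2, -1.6, 3.4], [0, 0, 0.02]], [0.04, [-0.2, -1.6, 3.4], [0, 0, 0.02]]])

```text
t: 3.22
tcp_pos: [0.5021, -0.4034, 0.0863]
eef_rot: [3.141, -0.0, 2.893]
ft_force: [0.3, -0.3, 1.1]
finger_gap: 0.04
finger_force: 0.0
```

```bash
python3 -c "
from h import *
go(.497,-.413,.025,165);print(manip.sense()['q']);cv2.imwrite('pics/t1.png',cv2.resize(manip.get_image('scene')[200:380,290:470],(0,0),fx=3,fy=3))"
```

```text
shift [ 0.0026 -0.0106  0.0613] rot [ 0.001 -0.     0.014]
[ 0.40845193  0.75358941  0.29026346  1.66895593 -0.28893738  0.76182448
  2.1574466 ]
```

View pics/t1.png

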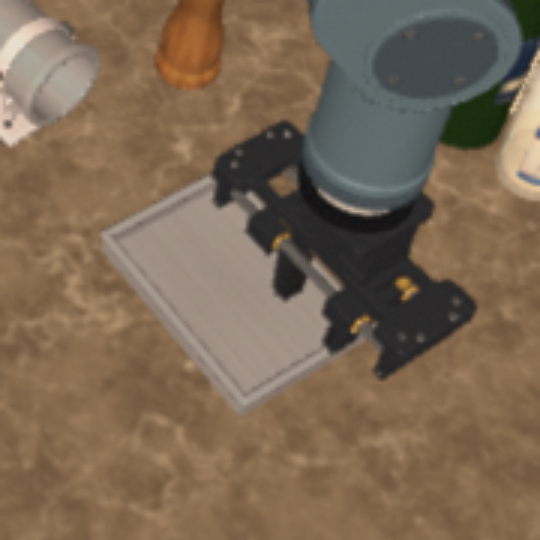

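The gripper straddles the tray's far short rim (about (345,345)), so I'll lower and pinch.

Emit:
jog_arm(moves=[[0.04, [0.06, -0.2, 0], [0, 0, 0.014]], [0.04, [0.06, -0.2, 0.8], [0, 0, 0.014]], [0.04, [0.06, -0.2, 1.22], [0, 0, 0.014]], [0.04, [0.06, -0.2, 1.22], [0, 0, 0.014]], [0, [0.06, -0.2, 1.22], [0, 0, 0.014]]])

```text
t: 3.9
tcp_pos: [0.4963, -0.4144, 0.026]
eef_rot: [-3.141, 0.002, 2.878]
ft_force: [-0.5, 0.2, 0.2]
finger_gap: 0.0316
finger_force: 0.0
```

Emit:
jog_arm(moves=[[0, [0, 0, 0], [0, 0, 0]], [0, [0, 0, 0], [0, 0, 0]], [0, [0, 0, 0], [0, 0, 0]]])

```text
t: 4.28
tcp_pos: [0.4964, -0.413, 0.0254]
eef_rot: [3.14, 0.001, 2.878]
ft_force: [-1.2, 2.0, 6.1]
finger_gap: 0.0071
finger_force: 30.0
```

```bash
python3 -c "
from h import *
u=np.array([np.cos(np.radians(-98)),np.sin(np.radians(-98))]);p=np.array([.557,-.072])+u*(.052+.176);print(p)
go(*p,manip.sense()['tcp_pos'][2],172)"
```

```text
[ 0.52526853 -0.29778112]
shift [2.100e-03 1.188e-01 1.000e-04] rot [ 0.001  0.001 -0.124]
```

Emit:
jog_arm(moves=[[0, [0, 0.4, 0], [0, 0, -0.03]], [0, [0.02, 0.8, 0], [0, 0, -0.06]], [0, [0.02, 1.2, 0], [0, 0, -0.09]], [0, [0.04, 1.6, 0], [0, 0, -0.124]], [0, [0.04, 1.9, 0], [0, 0, -0.124]]])

```text
t: 4.9
tcp_pos: [0.5192, -0.3207, 0.0254]
eef_rot: [-3.14, 0.001, 3.004]
ft_force: [-1.2, -5.2, 5.6]
finger_gap: 0.0067
finger_force: 30.0
```

Emit:
jog_arm(moves=[[0, [0, 0, 0], [0, 0, 0]], [0, [0, 0, 0], [0, 0, 0]]])

```text
t: 5.15
tcp_pos: [0.52, -0.3185, 0.0254]
eef_rot: [3.14, 0.001, 3.005]
ft_force: [0.9, 1.1, 8.6]
finger_gap: 0.0068
finger_force: 30.0
```

```bash
python3 - <<'E'
from h import *
go(.5253,-.2978,manip.sense()['tcp_pos'][2],172)
cv2.imwrite('pics/t2.png',cv2.resize(manip.get_image('top')[150:300,230:430],(0,0),fx=3.5,fy=3.5,interpolation=cv2.INTER_CUBIC))
E
```

```text
shift [-0.0025  0.0213  0.    ] rot [0.002 0.001 0.003]
```

View pics/t2.png

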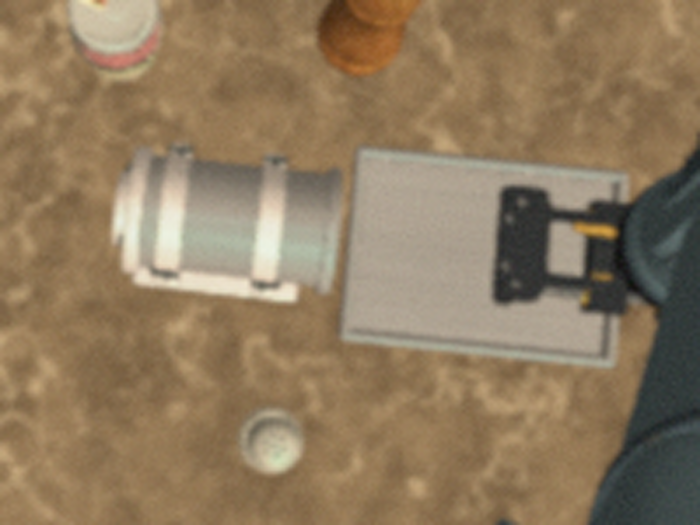

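The tray's left edge runs from (357,150) to (343,340), parallel to the flange and about 20 mm short of where I want it. I'll push on, release and lift.

Emit:
jog_arm(moves=[[0, [-0.02, 0.24, 0], [0, 0, 0]], [0, [-0.04, 0.44, 0], [0, 0, 0]], [0, [-0.04, 0.44, 0], [0, 0, 0]], [0, [-0.04, 0.44, 0], [0, 0, 0]]])

```text
t: 5.7
tcp_pos: [0.5244, -0.2985, 0.0254]
eef_rot: [3.141, 0.001, 3.004]
ft_force: [-0.4, -2.4, 6.7]
finger_gap: 0.0071
finger_force: 30.0
```

Emit:
jog_arm(moves=[[0.04, [0, 0, 0], [0, 0, 0]], [0.04, [0, 0, 0], [0, 0, 0]], [0.04, [0, 0, 0], [0, 0, 0]]])

```text
t: 6.08
tcp_pos: [0.5234, -0.2988, 0.0243]
eef_rot: [3.141, -0.001, 3.003]
ft_force: [0.3, -1.2, 0.0]
finger_gap: 0.0348
finger_force: 0.0
```

Emit:
jog_arm(moves=[[0.04, [0, 0, -1.2], [0, 0, 0]], [0.04, [0, 0, -2.4], [0, 0, 0]], [0.04, [0, 0, -3.6], [0, 0, 0]], [0.088, [0, -1.2, -4.2], [0, 0, 0]], [0.088, [0, -2.4, -4.2], [0, 0, 0]]])

```text
t: 6.7
tcp_pos: [0.5089, -0.4178, 0.2378]
eef_rot: [-3.141, 0.005, 3.005]
ft_force: [0.2, -0.8, -0.2]
finger_gap: 0.058
finger_force: 0.0
```

```bash
python3 - <<'E'
from h import *
go(.5,0.1,.21,137);go(.5,.236,.02,137)
im=manip.get_image('top');cv2.imwrite('pics/top3.png',im)
cv2.imwrite('pics/t3.png',cv2.resize(im[150:300,250:450],(0,0),fx=3.5,fy=3.5,interpolation=cv2.INTER_CUBIC))
E
```

```text
shift [0.0793 0.5118 0.0269] rot [0.    0.005 0.614]
shift [0.0987 0.6468 0.2166] rot [0.    0.005 0.614]
```

View pics/t3.png

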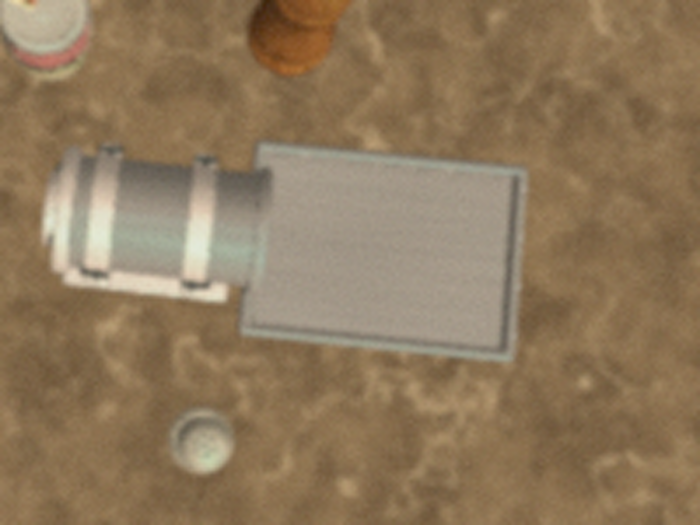

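```bash
python3 - <<'E'
from h import *
t=lambda u,v:onz("top",((u+.5)/3.5+249.5,(v+.5)/3.5+149.5),.024)[:2]
C=np.array([t(258,143),t(525,168),t(513,358),t(241,333)]);c=C.mean(0);d=(C[1]+C[2]-C[0]-C[3])/2;d/=np.linalg.norm(d)
f=np.array([.557,-.072]);a=np.radians(-98);u=np.array([np.cos(a),np.sin(a)]);s=f+.095*u-c
print(c,np.degrees(np.arctan2(d[1],d[0])),"drop in tray",s@d,s@[-d[1],d[0]])
E
```

```text
[ 0.53719946 -0.21227983] -97.27764815526965 drop in tray -0.046665564723821336 0.0006730377583900648
```

Emit:
jog_arm(moves=[[0.06, [0.44, 4.58, 0], [0, 0, 0.72]], [0.06, [0.44, 4.58, 0], [0, 0, 0.72]], [0.06, [0.44, 4.58, 0], [0, 0, 0.72]], [0.06, [0.44, 4.58, 0], [0, 0, 0.72]], [0.06, [0.44, 4.58, 0], [0, 0, 0.72]]])

```text
t: 7.38
tcp_pos: [0.5175, -0.1822, 0.234]
eef_rot: [3.141, -0.003, 2.288]
ft_force: [0.9, 0.2, -0.3]
finger_gap: 0.0604
finger_force: 0.0
```

Emit:
jog_arm(moves=[[0.06, [3.34, 3.16, 0], [0, 0, 0.72]], [0.06, [3.34, 3.16, 0], [0, 0, 0.72]], [0.06, [3.34, 3.16, 0], [0, 0, 0.72]], [0.06, [3.34, 3.16, 0], [0, 0, 0.72]], [0.06, [3.34, 3.16, 0], [0, 0, 0.72]]])

```text
t: 8.0
tcp_pos: [0.5278, 0.0468, 0.234]
eef_rot: [-3.141, -0.001, 1.569]
ft_force: [0.1, -1.7, 0.1]
finger_gap: 0.0599
finger_force: 0.0
```

Emit:
jog_arm(moves=[[0.06, [4.6, 0, 0], [0, 0, 0.72]], [0.06, [4.6, 0, 0], [0, 0, 0.72]], [0.06, [4.6, 0, 0], [0, 0, 0.72]], [0.06, [4.6, 0, 0], [0, 0, 0.72]], [0.06, [4.6, 0, 0], [0, 0, 0.72]]])

```text
t: 8.62
tcp_pos: [0.5299, 0.2747, 0.2339]
eef_rot: [3.141, 0.001, 0.848]
ft_force: [-0.2, -1.2, 0.4]
finger_gap: 0.0604
finger_force: 0.0
```

```bash
python3 -c "
from h import *
go(.537,.273,.02,47.5);print(manip.sense()['q'])"
```

```text
shift [0.0036 0.0064 0.2139] rot [0.    0.001 0.019]
[-1.09426343  0.57529697  0.76839805  1.73809431 -0.45983497  1.01783901
 -0.88146567]
```

Emit:
jog_arm(moves=[[0.06, [0.08, 0.12, 1.2], [0, 0, 0.019]], [0.06, [0.08, 0.12, 2.4], [0, 0, 0.019]], [0.06, [0.08, 0.12, 3.4], [0, 0, 0.019]], [0.06, [0.08, 0.12, 4], [0, 0, 0.019]], [0.06, [0.08, 0.12, 4.26], [0, 0, 0.019]]])

```text
t: 9.25
tcp_pos: [0.5372, 0.2678, 0.0203]
eef_rot: [3.141, 0.003, 0.822]
ft_force: [0.3, -0.0, 0.6]
finger_gap: 0.0602
finger_force: 0.0
```

Emit:
jog_arm(moves=[[0.06, [0, 0, 0], [0, 0, 0]], [0, [0, 0, 0], [0, 0, 0]], [0, [0, 0, 0], [0, 0, 0]], [0, [0, 0, 0], [0, 0, 0]], [0, [0, 0, 0], [0, 0, 0]]])

```text
t: 9.88
tcp_pos: [0.5373, 0.2715, 0.0221]
eef_rot: [3.141, -0.001, 0.823]
ft_force: [-0.5, -0.5, 3.3]
finger_gap: 0.0261
finger_force: 30.0
```

```bash
python3 -c "
from h import *
go(.537,.273,.02,47.5)"
```

```text
shift [ 0.0008 -0.0012  0.0021] rot [ 0.    -0.001 -0.006]
```

Emit:
jog_arm(moves=[[0, [0, 0, -1], [0, 0, 0]], [0, [0, 0.6, -1.1], [0, 0, -0.15]], [0, [0, 1.2, -1.1], [0, 0, -0.3]], [0, [0, 1.62, -1.1], [0, 0, -0.45]], [0, [0, 1.62, -1.1], [0, 0, -0.605]]])

```text
t: 10.5
tcp_pos: [0.5978, 0.2138, 0.0769]
eef_rot: [3.14, 0.001, 1.43]
ft_force: [-0.6, 0.3, -0.2]
finger_gap: 0.0257
finger_force: 30.0
```

Emit:
jog_arm(moves=[[0, [0, 0, 0], [0, 0, 0]], [0, [0, 0, 0], [0, 0, 0]]])

```text
t: 10.75
tcp_pos: [0.596, 0.2166, 0.0765]
eef_rot: [-3.141, -0.0, 1.425]
ft_force: [0.9, -0.3, -1.3]
finger_gap: 0.0261
finger_force: 30.0
```

```bash
python3 - <<'E'
from h import *
go(.5975,.216,.077,82)
for n,(a,b,c,d) in dict(top=(170,300,130,340),scene=(130,280,150,340)).items():
    im=manip.get_image(n);cv2.imwrite(f'pics/p_{n}.png',im)
a=cv2.resize(cv2.imread('pics/p_top.png')[180:270,150:350],(800,360),interpolation=cv2.INTER_CUBIC)
b=cv2.resize(cv2.imread('pics/p_scene.png')[165:225,200:340],(560,240),interpolation=cv2.INTER_CUBIC)
o=np.zeros((600,800,3),np.uint8);o[:360]=a;o[360:,:560]=b;cv2.imwrite('pics/p1.png',o)
E
```

```text
shift [-0.0004  0.0015 -0.0005] rot [-0.001 -0.    -0.006]
```

View pics/p1.png

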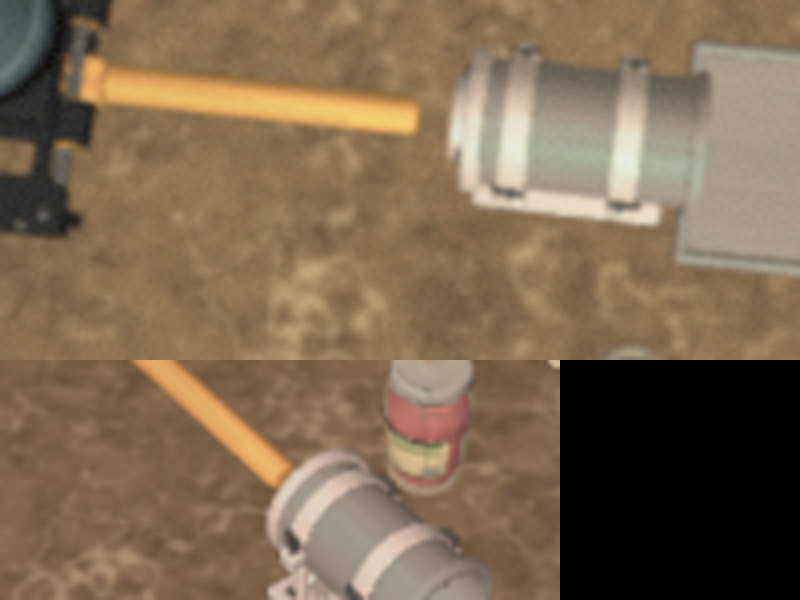

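The rod's axis runs from (105,84) to (417,115) in the top crop. The barrel's axis passes through end plate (474,120) and mouth (698,138), so they line up sideways. I'll triangulate the rod height next.

```bash
python3 - <<'E'
from h import *
T=lambda u,v:((u+.5)/4+149.5,(v+.5)/4+179.5)
def mid(img,rows,horizontal):
    h=cv2.cvtColor(cv2.imread(img),cv2.COLOR_BGR2HSV);return cv2.inRange(h,(8,125,130),(25,255,255))
mt=mid('pics/p_top.png',0,0);ms=mid('pics/p_scene.png',0,0)
pt=[]
for c in range(180,252):
    r=np.nonzero(mt[185:225,c])[0]
    if 4<=len(r)<=14:pt.append((c,185+r.mean()))
ps=[]
for r in range(150,192):
    c=np.nonzero(ms[r,200:285])[0]
    if 4<=len(c)<=16:ps.append((200+c.mean(),r))
print(len(pt),len(ps),pt[::20],ps[::10])
def plane(n,p):
    vx,vy,x,y=cv2.fitLine(np.array(p,np.float32),cv2.DIST_HUBER,0,.01,.01).ravel()
    c,a=ray(n,(x-20*vx,y-20*vy));_,b=ray(n,(x+20*vx,y+20*vy));N=np.cross(a,b);return N/np.linalg.norm(N),c
N1,c1=plane('top',pt);N2,c2=plane('scene',ps);D=np.cross(N1,N2);D/=np.linalg.norm(D);D*=-np.sign(D[1])
for y in(.2,.1,.03):
    A=np.array([N1,N2,[0,1,0]]);print(np.linalg.solve(A,[N1@c1,N2@c2,y]).round(4))
print("yaw",np.degrees(np.arctan2(D[1],D[0])),"pitch",np.degrees(np.arcsin(D[2])))
E=onz('top',T(417,115),.068);print("tip",E)
for p in((474,120),(698,138)):print(onz('top',T(*p),.068))
E
```

```text
72 42 [(180, np.float64(200.5)), (200, np.float64(203.0)), (220, np.float64(205.0)), (240, np.float64(207.0))] [(np.float64(227.5), 150), (np.float64(232.5), 160), (np.float64(244.0), 170), (np.float64(255.0), 180), (np.float64(266.0), 190)]
[0.5914 0.2    0.0771]
[0.5783 0.1    0.0709]
[0.5692 0.03   0.0667]
yaw -97.43344229021487 pitch -3.47302539441978
tip [0.56833445 0.02527435 0.068     ]
[ 0.56446436 -0.00622329  0.068     ]
[ 0.55027133 -0.12920932  0.068     ]
```

Emit:
jog_arm(moves=[[0, [0, -0.04, 0], [0, 0, -0.013]], [0, [0, -0.04, 0], [0, 0, -0.013]], [0, [-0.2, -0.04, 0], [0, 0, -0.013]], [0, [-0.4, -0.04, 0], [0, 0, -0.013]]])

```text
t: 11.35
tcp_pos: [0.5915, 0.1955, 0.0767]
eef_rot: [3.141, 0.001, 1.44]
ft_force: [0.3, 0.4, -0.1]
finger_gap: 0.026
finger_force: 30.0
```

Emit:
jog_arm(moves=[[0, [-0.14, 0, 0], [0, 0, 0]], [0, [-0.28, 0, 0], [0, 0, 0]], [0, [-0.4, 0, 0], [0, 0, 0]]])

```text
t: 11.72
tcp_pos: [0.589, 0.1763, 0.0767]
eef_rot: [3.142, -0.0, 1.441]
ft_force: [0.8, -0.1, -0.9]
finger_gap: 0.026
finger_force: 30.0
```

```bash
python3 - <<'E'
from h import *
s=manip.sense();print(s['ft_force'],s['ft_torque'])
for n in('top','scene'):cv2.imwrite(f'pics/q_{n}.png',manip.get_image(n))
a=cv2.resize(cv2.imread('pics/q_top.png')[180:270,150:350],(800,360),interpolation=cv2.INTER_CUBIC)
b=cv2.resize(cv2.imread('pics/q_scene.png')[165:225,200:340],(560,240),interpolation=cv2.INTER_CUBIC)
o=np.zeros((600,800,3),np.uint8);o[:360]=a;o[360:,:560]=b;cv2.imwrite('pics/p2.png',o)
E
```

```text
[ 0.82364262 -0.08790866 -0.91724119] [-0.05147583  0.03877932  0.06603372]
```

View pics/p2.png

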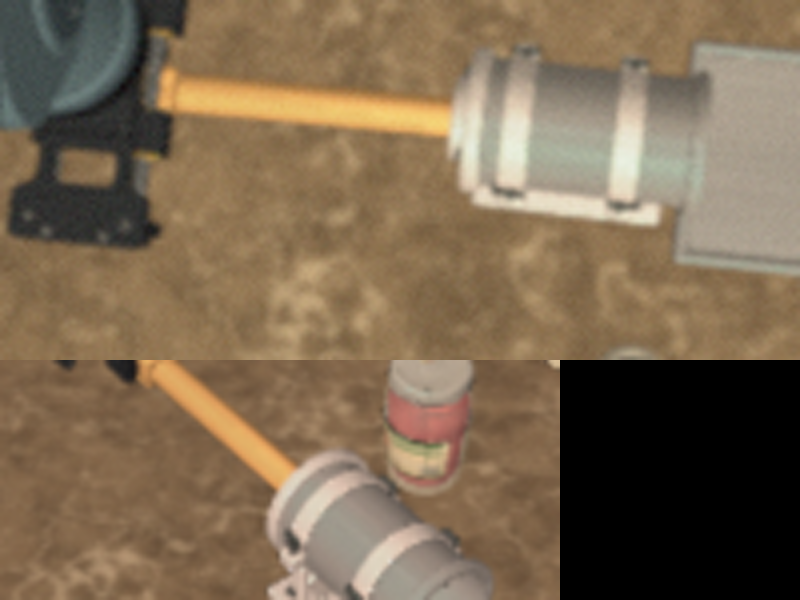

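The tip is in the hole with no contact force, so I'll push on.

Emit:
jog_arm(moves=[[0, [-0.2, 0, 0], [0, 0, 0]], [0, [-0.4, 0, 0], [0, 0, 0]], [0, [-0.6, 0, 0], [0, 0, 0]], [0, [-0.8, 0, 0], [0, 0, 0]], [0, [-1, 0, 0], [0, 0, 0]]])

```text
t: 12.45
tcp_pos: [0.5825, 0.1265, 0.0767]
eef_rot: [3.142, 0.0, 1.441]
ft_force: [0.7, -0.3, 0.7]
finger_gap: 0.0258
finger_force: 30.0
```

```bash
python3 -c "
from h import *
f=np.array([.557,-.072]);u=np.array([-.132,-.991]);print((manip.sense()['tcp_pos'][:2]-f)@u+.193)"
```

```text
-0.007046775982196524
```

Emit:
jog_arm(moves=[[0, [-0.12, 0, 0], [0, 0, 0]], [0, [-0.24, 0, 0], [0, 0, 0]], [0, [-0.36, 0, 0], [0, 0, 0]], [0, [-0.48, 0, 0], [0, 0, 0]], [0, [-0.6, 0, 0], [0, 0, 0]]])

```text
t: 13.08
tcp_pos: [0.5797, 0.1066, 0.0774]
eef_rot: [3.141, -0.011, 1.447]
ft_force: [0.4, 19.5, 1.3]
finger_gap: 0.026
finger_force: 30.0
```

```bash
python3 -c "
from h import *
f=np.array([.557,-.072]);u=np.array([-.132,-.991]);print((manip.sense()['tcp_pos'][:2]-f)@u+.193)"
```

```text
0.0130146025623952
```

Emit:
jog_arm(moves=[[0, [-0.08, 0, 0], [0, 0, 0]], [0, [-0.16, 0, 0], [0, 0, 0]], [0, [-0.24, 0, 0], [0, 0, 0]], [0, [-0.32, 0, 0], [0, 0, 0]], [0, [-0.4, 0, 0], [0, 0, 0]]])

```text
t: 13.7
tcp_pos: [0.5769, 0.0867, 0.0772]
eef_rot: [3.142, -0.011, 1.446]
ft_force: [1.4, 20.2, 1.7]
finger_gap: 0.0256
finger_force: 30.0
```

```bash
python3 - <<'E'
from h import *
f=np.array([.557,-.072]);u=np.array([-.132,-.991]);print((manip.sense()['tcp_pos'][:2]-f)@u+.193)
for n in('top','scene'):cv2.imwrite(f'pics/r_{n}.png',manip.get_image(n))
a=cv2.resize(cv2.imread('pics/r_top.png')[180:270,150:350],(800,360),interpolation=cv2.INTER_CUBIC)
b=cv2.resize(cv2.imread('pics/r_scene.png')[185:245,200:340],(560,240),interpolation=cv2.INTER_CUBIC)
o=np.zeros((600,800,3),np.uint8);o[:360]=a;o[360:,:560]=b;cv2.imwrite('pics/p3.png',o)
E
```

```text
0.03314439143652789
```

View pics/p3.png

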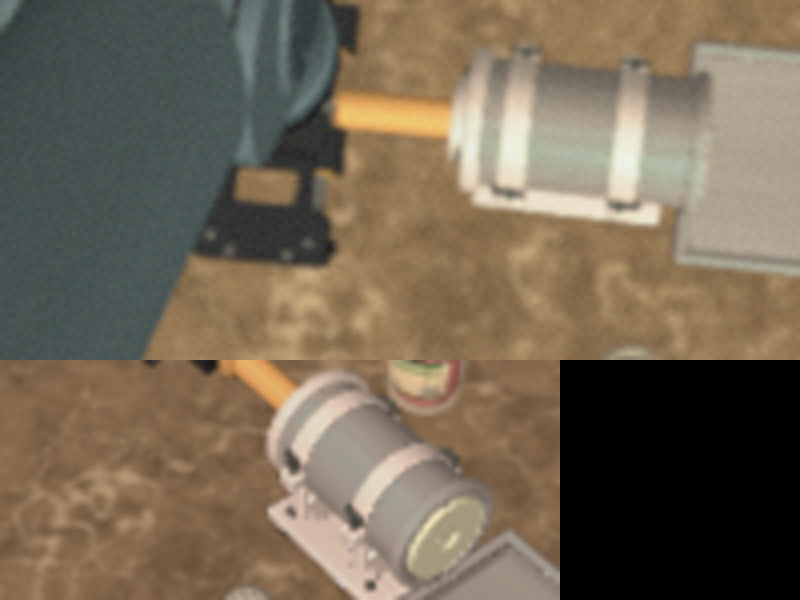

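The piston's front face is now at the mouth (scene crop (447,540)), so pushing is working. I'll go on slowly.

Emit:
jog_arm(moves=[[0, [-0.08, 0, 0], [0, 0, 0]], [0, [-0.16, 0, 0], [0, 0, 0]], [0, [-0.24, 0, 0], [0, 0, 0]], [0, [-0.32, 0, 0], [0, 0, 0]], [0, [-0.4, 0, 0], [0, 0, 0]]])

```text
t: 14.42
tcp_pos: [0.5735, 0.0585, 0.0768]
eef_rot: [3.141, -0.001, 1.442]
ft_force: [-0.6, 0.3, -0.3]
finger_gap: 0.0258
finger_force: 30.0
```

Emit:
jog_arm(moves=[[0, [-0.08, 0, 0], [0, 0, 0]], [0, [-0.16, 0, 0], [0, 0, 0]], [0, [-0.24, 0, 0], [0, 0, 0]], [0, [-0.32, 0, 0], [0, 0, 0]], [0, [-0.4, 0, 0], [0, 0, 0]]])

```text
t: 15.05
tcp_pos: [0.5708, 0.0377, 0.0767]
eef_rot: [3.142, 0.0, 1.441]
ft_force: [0.5, -0.0, -1.0]
finger_gap: 0.0257
finger_force: 30.0
```

```bash
python3 - <<'E'
from h import *
s=manip.sense();print(s['q'])
f=np.array([.557,-.072]);u=np.array([-.132,-.991]);print((manip.sense()['tcp_pos'][:2]-f)@u+.193)
im=manip.get_image('scene');cv2.imwrite('pics/r4.png',im)
c=im[185:345,240:420];m=cv2.inRange(cv2.cvtColor(c,cv2.COLOR_BGR2HSV),(22,30,120),(40,120,255))
n,l,st,ce=cv2.connectedComponentsWithStats(m);print([(st[i].tolist(),ce[i].round()) for i in range(1,n) if st[i,4]>40])
E
```

```text
[-0.46819411  0.70289318  0.43939777  1.87595165 -0.46213664  0.66448064
  0.11983343]
0.08245319646950255
[([69, 56, 25, 21, 365], array([81., 66.]))]
```

The force has gone, so the piston is out. I'll locate it numerically while withdrawing.

Careful with the scale: shifts go in units of 50 mm. That gives: 0.19 m is 3.8, 0.16 m is 3.2.

Emit:
jog_arm(moves=[[0, [0.8, 0, 0], [0, 0, 0]], [0, [1.6, 0, 0], [0, 0, 0]], [0, [2.4, 0, 0], [0, 0, 0]], [0, [3.2, 0, 0], [0, 0, 0]], [0, [3.8, 0, 0], [0, 0, 0]]])

```text
t: 15.72
tcp_pos: [0.5953, 0.2288, 0.0765]
eef_rot: [-3.141, -0.001, 1.443]
ft_force: [-0.5, -0.7, -1.2]
finger_gap: 0.0258
finger_force: 30.0
```

```bash
python3 - <<'E'
from h import *
f=np.array([.557,-.072]);u=np.array([-.132,-.991]);n_=np.array([.991,-.132])
for n in('scene','top'):
    im=manip.get_image(n);cv2.imwrite(f'pics/v_{n}.png',im)
    m=cv2.inRange(cv2.cvtColor(im,cv2.COLOR_BGR2HSV),(20,30,120),(42,120,255));k=np.zeros_like(m)
    a,b=np.array([proj(n,[*(f+u*x+n_*y),.03]) for x in(.05,.25) for y in(-.08,.08)]).min(0),np.array([proj(n,[*(f+u*x+n_*y),.03]) for x in(.05,.25) for y in(-.08,.08)]).max(0)
    a,b=a.astype(int),b.astype(int);k[a[1]:b[1],a[0]:b[0]]=m[a[1]:b[1],a[0]:b[0]]
    N,l,st,ce=cv2.connectedComponentsWithStats(k)
    for i in range(1,N):
        if st[i,4]>30:
            for z in (.031,.034,.06):
                p=onz(n,ce[i],z)[:2]-f;print(n,st[i],z,"filler xy",(p@u).round(3),(p@n_).round(3))
E
```

```text
scene [309 241  25  21 425] 0.031 filler xy 0.108 -0.006
scene [309 241  25  21 425] 0.034 filler xy 0.109 -0.008
scene [309 241  25  21 425] 0.06 filler xy 0.123 -0.024
scene [309 258  22   9  45] 0.031 filler xy 0.133 -0.035
scene [309 258  22   9  45] 0.034 filler xy 0.135 -0.037
scene [309 258  22   9  45] 0.06 filler xy 0.148 -0.052
top [324 190  29   9  76] 0.031 filler xy 0.084 0.056
top [324 190  29   9  76] 0.034 filler xy 0.084 0.056
top [324 190  29   9  76] 0.06 filler xy 0.082 0.051
top [316 205  44  31 723] 0.031 filler xy 0.1 -0.005
top [316 205  44  31 723] 0.034 filler xy 0.1 -0.006
top [316 205  44  31 723] 0.06 filler xy 0.097 -0.009
top [316 223  10  10  39] 0.031 filler xy 0.054 -0.025
top [316 223  10  10  39] 0.034 filler xy 0.054 -0.026
top [316 223  10  10  39] 0.06 filler xy 0.052 -0.028
top [319 241  77  12 216] 0.031 filler xy 0.137 -0.062
top [319 241  77  12 216] 0.034 filler xy 0.136 -0.063
top [319 241  77  12 216] 0.06 filler xy 0.133 -0.064
```

The piston lies flat in the tray, about 45 mm out from the mouth. Now I'll lay the pusher down.

Emit:
jog_arm(moves=[[0, [0.8, -0.6, 0], [0, 0, 0]], [0, [1, -1.2, 0], [0, 0, 0]], [0, [1, -1.2, 0.4], [0, 0, 0]], [0, [1, -1.2, 0.7], [0, 0, 0]], [0, [1, -1.2, 0.88], [0, 0, 0]]])

```text
t: 16.45
tcp_pos: [0.5431, 0.2818, 0.0313]
eef_rot: [-3.141, 0.002, 1.439]
ft_force: [0.0, -0.5, -0.6]
finger_gap: 0.0259
finger_force: 30.0
```

Emit:
jog_arm(moves=[[0, [0, 0, 0.1], [0, 0, 0]], [0, [0, 0, 0.2], [0, 0, 0]], [0, [0, 0, 0.2], [0, 0, 0]]])

```text
t: 16.82
tcp_pos: [0.5428, 0.2837, 0.0227]
eef_rot: [3.141, -0.0, 1.441]
ft_force: [-0.2, -0.4, 0.1]
finger_gap: 0.0261
finger_force: 30.0
```

Emit:
jog_arm(moves=[[0.05, [0, 0, 0], [0, 0, 0]], [0.05, [0, 0, 0], [0, 0, 0]], [0.05, [0, 0, 0], [0, 0, 0]]])

```text
t: 17.2
tcp_pos: [0.5426, 0.2839, 0.0229]
eef_rot: [3.141, -0.0, 1.441]
ft_force: [0.6, 0.5, -0.3]
finger_gap: 0.0495
finger_force: 0.0
```

Emit:
jog_arm(moves=[[0.05, [0, 0, -1.2], [0, 0, 0]], [0.05, [0, 0, -2.4], [0, 0, 0]], [0.05, [0, 0, -3.6], [0, 0, 0]], [0.05, [2, 0, -4], [0, 0, 0]], [0.05, [3, 0, -4], [0, 0, 0]]])

```text
t: 17.82
tcp_pos: [0.5594, 0.4077, 0.2229]
eef_rot: [3.14, -0.003, 1.439]
ft_force: [1.0, 0.3, -0.4]
finger_gap: 0.0501
finger_force: 0.0
```

Emit:
jog_arm(moves=[[0.05, [2, -2, 0], [0, 0, 0]], [0.05, [2, -2, 0], [0, 0, 0]], [0.05, [2, -2, 0], [0, 0, 0]], [0.05, [2, -2, 0], [0, 0, 0]], [0.05, [2, -2, 0], [0, 0, 0]]])

```text
t: 18.45
tcp_pos: [0.4744, 0.5159, 0.2206]
eef_rot: [3.14, 0.001, 1.437]
ft_force: [0.2, 0.2, 0.6]
finger_gap: 0.0502
finger_force: 0.0
```

```bash
python3 - <<'E'
from h import *
im0=cv2.imread('pics/top0.png');im=manip.get_image('top')
m=cv2.inRange(cv2.cvtColor(im,cv2.COLOR_BGR2HSV),(10,140,140),(24,255,255));m=cv2.morphologyEx(m,cv2.MORPH_CLOSE,np.ones((3,3)))
k=np.zeros_like(m);k[170:300,110:290]=m[170:300,110:290]
N,l,st,ce=cv2.connectedComponentsWithStats(k)
for i in range(1,N):
    if st[i,4]>15:print(st[i],onz('top',st[i,:2],.013).round(3),onz('top',st[i,:2]+st[i,2:4],.013).round(3))
for nm,(a,b,c,d) in dict(jar=(135,180,245,285),mill=(125,175,315,360),salt=(262,290,295,322),filler=(185,240,255,320)).items():
    print(nm,cv2.absdiff(im0,im)[a:b,c:d].mean().round(2))
E
```

```text
[127 220 101  19 896] [0.559 0.329 0.013] [0.506 0.092 0.013]
jar 2.27
mill 2.66
salt 2.4
filler 2.26
```

The pusher lies flat with its tip at y≈0.09, clear of the filler and the tray. The jar, mill and salt haven't moved, so I'm handing the job in.

Emit:
jog_arm(moves=[[0.05, [0, 0, 0], [0, 0, 0]], [0.05, [0, 0, 0], [0, 0, 0]]], quiet=true)

```text
ok
```

```bash
python3 -c "
from cell import manip
print(manip.job_done())"
```

```text
the job is handed in; nothing more can be done
None
```

I handed the job in at about 19 s of the 61 s allowed, and no verdict came back: by my camera checks the piston lies flat in the tray, the pusher lies on the worktop clear of the filler and tray, and the jar, mill and salt shaker have not moved.

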